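# Unclamp a housing and hold it up to the inspection camera

### The job

Turn both hex nuts on the checking fixture about a quarter turn anticlockwise, so that their straps swing off the feet of the grey sheet-metal housing, then lift the housing out and hold it up to the inspection camera: the welded collar on its end squarely facing the lens, centred in the camera's view 120 mm in front of the lens, and the open top towards the top side of the camera, tilted to match the camera. Finish while holding it still there in the gripper, do not put it down or let go; leave the clamps open, and do not knock the camera or shift the other things on the table.

Things in the scene. Friction and masses are not known exactly. Their poses are not given: they have to be found in the camera images.
- housing: Grey sheet-metal trough, open top, 100 (x) x 46 (y) x 48 (z) mm, walls 3 mm, 0.25 to 0.5 kg; at the bottom a flat foot 3 mm thick reaches 32 mm beyond each end. A round steel collar, 24 mm across, sticks out 6 mm from the +x end wall, its centre 28 mm up; the other end is plain. Origin: centre of the underside, z up. Starts in the fixture between 9 mm tall pins, a strap over each foot
- housing_face (a point): Centre of the collar's outer face, 56 mm along x and 28 mm along z from the housing's origin; axes as the housing's: x points out of the collar
- fixture: Dark steel checking fixture fixed to the table: plate 270 mm (x) x 170 mm (y) x 15 mm. Origin: centre of its underside. The housing stands on its middle, 15 mm above the table, with the same axes
- clamp_a (a joint): Turn of the clamp at the housing's plain end, rad: 0 = strap straight across the housing's foot (2 mm above it), grows anticlockwise seen from above, 1.57 = a quarter turn, strap pointing away from the housing; stop at 1.75. Stiff (0.12 N m), stays where it is left. Starts between 0 and 0.15
- clamp_b (a joint): Turn of the clamp at the housing's collar end, rad: 0 = strap straight across the housing's foot (2 mm above it), grows anticlockwise seen from above, 1.57 = a quarter turn, strap pointing away from the housing; stop at 1.75. Stiff (0.12 N m), stays where it is left. Starts between 0 and 0.15
- clamp_a_nut (a point): Centre of the top of the plain-end clamp's hex nut: 24 mm across flats, 30 mm tall, top 56 mm above the table, a 6 mm stub of thread above. Under it, one piece with it, a flat strap 16 mm wide, 6 mm thick, reaches 64 mm from the axis along this point's +x. z up; flats face +x and every 60 degrees from it. The axis is at x = -72, y = -62 mm on the fixture
- clamp_b_nut (a point): Centre of the top of the collar-end clamp's hex nut: 24 mm across flats, 30 mm tall, top 56 mm above the table, a 6 mm stub of thread above. Under it, one piece with it, a flat strap 16 mm wide, 6 mm thick, reaches 64 mm from the axis along this point's +x. z up; flats face +x and every 60 degrees from it. The axis is at x = +72, y = +62 mm on the fixture
- cam_lens (a point): Centre of the front glass of the inspection camera: a white 44 mm cube with a black lens barrel, 34 mm across, 300 mm above the table on a fixed post beyond the work, lens towards the robot's side and tilted down by 0.15 to 0.4 rad. Axes: x points backwards into the camera (against its view), y is level, z towards the camera's top side
- cam_focus (a point): The point to present at: on the lens's axis 120 mm in front of the glass; axes as cam_lens. The housing is right when the collar's outer face is centred here and the housing's x, y, z axes are parallel to this point's x, y, z
- wrench: steel open-ended wrench, 180 mm long, lying flat; origin under its middle. A bystander: leave it alone
- channel: grey sheet-metal U channel, 90 x 50 x 33 mm; origin under its middle. A bystander: leave it alone
- jar: clear jar with a steel cap, 64 mm across, 80 mm tall; origin under its middle. A bystander: leave it alone
- hammer: hammer, 220 mm long, lying flat; origin under its middle. A bystander: leave it alone
- spare_nut: loose steel hex nut standing on the table, 24 mm across flats, 22 mm tall; origin under its middle. A bystander: leave it alone
- can: metal can, 56 mm across, 100 mm tall; origin under its middle. A bystander: leave it alone
- square: steel try square lying flat, 120 mm blade and 90 mm stock; origin under the middle of the blade, stock towards +y. A bystander: leave it alone
Mind the look-alikes: they are no part of the job. What is shaped like the housing but pink or yellow is not meant.

How it is judged:
By the outcome, as a careful person would: the job done as asked, in the order asked, and still so for the second after the job is handed in, while the arm keeps its last pose, push and grip.
It also fails if it takes over 59 s, if anything falls off the work surface, if the arm or the gripper's body presses on something with over 40 N, if the wrist force passes 120 N, or if a joint passes its speed limit or range.

### The arm

A 7-joint arm with a two-finger parallel gripper is mounted at the origin on the work surface. World frame = base frame: x ahead of the robot, y to its left, z up, the work surface at z = 0. Lengths are in m, angles in rad, forces in N, time in s.
With the tool pointing down it reaches from about 0.35 to 0.9 m from the base axis. Payload 19.9 kg.
Tool frame: the origin (TCP) lies between the finger pads; the fingertips stand 19 mm ahead of it and the grasp point (between the pads) is the TCP; z points along the fingers, y is the line along which they close (so a half turn about z gives the same grasp; the last joint's range is limited). The gripper opens to 94 mm and grips with 3 to 60 N. Pads are 16 mm wide; open, the fingers measure 119 mm over their backs; the gripper's body (75 mm by 177 mm) begins 78 mm behind the grasp point.
Start: joints at [-1.385, 0.417, -0.01, 1.614, 0.005, 1.111, -0.053], TCP at [0.141, 0.609, 0.224] pointing down, gripper open.
Joint ranges: [-2.81, 2.81], [-0.39, 2.02], [-1.27, 1.25], [0.06, 2.57], [-1.19, 4.33], [0.19, 2], [-2.82, 2.82]. Speed limits (rad/s): [1.89, 1.89, 2.39, 2.39, 3.01, 3.01, 3.01].

### API

Orientations are given as a unit quaternion [x, y, z, w].
In Python, from cell import sense, read_camera, camera_model, job_done, masks_of, place_of gives the robot as it stands.
- The arm moves only by the tool carry_out, never from a script. Its arguments are lists of equal length, an entry for each row: "translation": the shift along the tool's x, y, z in units of 0.4 m (1.0 is 0.4 m), a list of three; "angular": the turn, a rotation vector about the tool's x, y, z in units of 1.5 rad (1.0 is 1.5 rad), a list of three; "grip": the opening, from 0 (shut) to 1 (fully open). In form: {"translation": [[tx, ty, tz], ...], "angular": [[wx, wy, wz], ...], "grip": [grip, ...]}. A call has 1 to 5 rows; each row is the pose to reach, as a shift and turn from the pose commanded when the call began, along the tool's axes at that moment; what a row does not reach only later rows make up. A row lasts 1/8 s, in which the tool goes at most 62.5 mm and 10.7 degrees, less where a joint would pass 70% of its speed; a pose out of reach is approached as far as the arm can. A call with a number of a shift or a turn outside -1 to 1 is refused whole. A call with a gripper value outside its range is refused whole. The fingers move at their own pace and stop on an object; "grip_force" is the grip in N (left out, the last holds). Time passes only in rows, so rows that repeat a pose let the fingers close. It gives the time, the measured TCP pose, the force, the opening and the grip force at its end, in the units of the state.
- sense(): the state, without advancing time (a new reading comes with each control period).
- read_camera(name): name is "scene" or "top" or "wrist"; returns the picture (420x560x3 uint8, red, green, blue); there is no depth.
- camera_model(name): a dict with "K" (3x3 intrinsics, pixels), "T" (4x4, takes a point from camera to world coordinates). Camera axes: x right, y up, looking along -z (the intrinsics and any distortion apply to the point x, -y, -z); pixel columns grow to the right and rows downward; lengths in m; the calibration is good to about 2 mm. A picture is of the moment at which its call begins: read the wrist's pose just before it. camera_model takes no time and is no camera call; for the wrist camera it gives the pose at the moment of the call.
- job_done(): hands the job in; it is judged then, once.
Trained networks look in the newest picture that a camera, given by its name, has taken for a name from the list of things; names that differ only in an ending like _2 or _b are one class to them, and where a whole thing is asked for, a point or a joint stands for the part that bears it (a point fixed in the world has none). Each returns a list of dicts, best first, with "p" (0 to 1); they miss things now and then, are a little off and sometimes report something else, mostly with a low value. They report only what shows in the picture. A call takes as long as a camera call. They do not tell look-alikes from the thing itself.
- masks_of(camera, name): "pixels" (420x560 bool, what is visible of it).
- place_of(camera, name): "location" ([x, y, z] in m, in world coordinates, good to about 4 mm: a listed point, or the origin of a listed thing).
The state is a dict: "time_s": time; "joints": joint angles; "qd": joint speeds; "tau": joint torques, N m; "position": TCP position; "orientation": TCP orientation; "contact_force": force on the tool from outside, world axes, zero at the start; "moment": the same for the moment, N m; "opening": finger opening in m; "finger_force": force on a finger pad.
Only numpy, scipy, OpenCV 4.12 (cv2) and the standard library are available. Lean on these libraries where they do the work, as an engineer would, in place of code of your own. Each camera call takes 0.05 s, during which the arm holds its last target. There are 200 camera calls.

## Working session

There is one attempt and no reset: what is moved stays moved. The work goes in short steps, Python scripts to look and compute and a tool call to move; the robot and the scene stay as the last step left them, time stands still between calls to the robot, and variables do not carry over. Pictures are saved under pics/ and viewed, at most 10 in all, crops included, and the job is handed in when it is done.

Besides the shell and the picture viewer there is one more tool, called after ">>>" as a command line: name --argument value ..., lists and objects as JSON in quotes. carry_out: Moves the arm, as the interface text tells. Its arguments: {"type":"object","properties":{"translation":{"type":"array"},"angular":{"type":"array"},"grip":{"type":"array"},"grip_force":{"type":"number"}},"required":["translation","angular","grip"]}

```bash
mkdir -p pics; ls; python3 - <<'E'
from cell import *
import cv2,numpy as np
s=sense();print({k:np.round(v,3).tolist() for k,v in s.items()})
ims=[]
for c in ["scene","top"]:
    im=read_camera(c);m=camera_model(c);print(c,np.round(m['K'],1).tolist(),np.round(m['T'],3).tolist(), [k for k in m])
    cv2.imwrite(f'pics/{c}0.png',im[:,:,::-1])
    for n in ["housing","housing_face","fixture","clamp_a_nut","clamp_b_nut","cam_lens","cam_focus"]:
        try:print(c,n,[(round(d['p'],2),np.round(d['location'],3).tolist()) for d in place_of(c,n)])
        except Exception as e:print(n,e)
E
```

```text
pics
{'time_s': 0.0, 'joints': [-1.385, 0.418, -0.01, 1.614, 0.005, 1.111, -0.053], 'qd': [0.001, 0.0, 0.0, 0.002, -0.0, 0.0, -0.0], 'tau': [-0.001, -85.126, 0.638, -42.598, -0.049, 0.019, 0.0], 'position': [0.14, 0.609, 0.224], 'orientation': [0.113, 0.994, -0.001, -0.0], 'contact_force': [0.584, 0.212, 0.823], 'moment': [0.001, -0.005, 0.021], 'finger_force': 0.0, 'opening': 0.094}
scene [[410.6, 0.0, 284.1], [0.0, 410.6, 200.7], [0.0, 0.0, 1.0]] [[0.008, -0.549, 0.836, 1.383], [1.0, 0.016, 0.001, -0.019], [-0.014, 0.836, 0.549, 0.762], [0.0, 0.0, 0.0, 1.0]] ['K', 'T']
scene housing [(0.75, [0.29, -0.183, 0.003]), (0.56, [0.188, -0.366, 0.001])]
scene housing_face [(0.9, [0.234, -0.328, 0.028]), (0.85, [0.613, -0.076, 0.044]), (0.61, [0.253, -0.228, 0.027])]
scene fixture [(0.56, [0.572, -0.114, -0.001])]
scene clamp_a_nut [(0.62, [0.557, -0.212, 0.054])]
scene clamp_b_nut [(0.53, [0.591, -0.02, 0.06])]
scene cam_lens [(0.81, [0.749, 0.154, 0.281]), (0.29, [0.574, -0.114, 0.003]), (0.22, [0.607, -0.484, 0.001])]
scene cam_focus []
top [[503.0, 0.0, 273.1], [0.0, 503.0, 210.3], [0.0, 0.0, 1.0]] [[-0.024, 0.981, -0.193, 0.161], [-1.0, -0.023, 0.006, 0.001], [0.001, 0.193, 0.981, 1.801], [0.0, 0.0, 0.0, 1.0]] ['K', 'T']
top housing [(0.82, [0.288, -0.184, 0.001]), (0.73, [0.575, -0.116, 0.015]), (0.56, [0.189, -0.369, -0.001])]
top housing_face [(0.93, [0.252, -0.231, 0.027]), (0.91, [0.617, -0.078, 0.043]), (0.75, [0.234, -0.324, 0.024]), (0.44, [0.612, -0.482, 0.002])]
top fixture [(0.65, [0.575, -0.112, -0.002])]
top clamp_a_nut [(0.61, [0.56, -0.204, 0.057])]
top clamp_b_nut [(0.52, [0.586, -0.022, 0.053])]
top cam_lens [(0.76, [0.748, 0.153, 0.286])]
top cam_focus []
```

View pics/scene0.png

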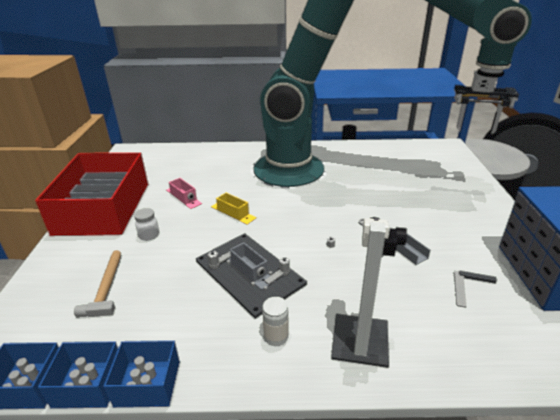

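View pics/top0.png

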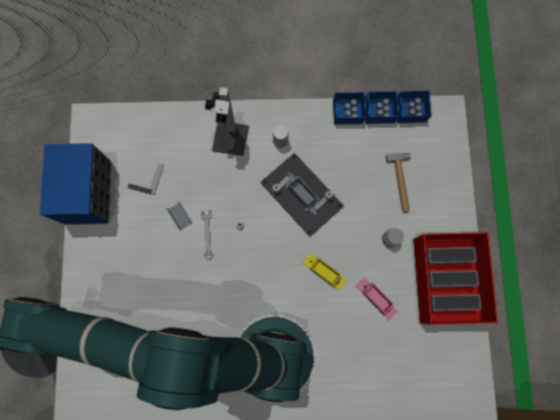

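The wanted housing is the grey one in the fixture, at top (302,192) and scene (248,258). The look-alikes are:
- yellow trough: top (325,272)
- pink trough: top (378,298)
- grey U channel: top (180,215)
- spare nut: top (240,226), which resembles the clamp nuts at (279,187) and (327,197)

I'll check the choice and the camera in one close crop.

```bash
cat > h.py <<'E'
import numpy as np,cv2
from cell import *
from scipy.spatial.transform import Rotation as R
def tool():
    s=sense();return np.array(s['position']),R.from_quat(s['orientation'])
def proj(cam,P,m=None):
    m=m or camera_model(cam);T=np.array(m['T']);p=(np.atleast_2d(P)-T[:3,3])@T[:3,:3];p=p*[1,-1,-1]
    q=p@np.array(m['K']).T;return q[:,:2]/q[:,2:]
def cmd(pos,rot):  # world target -> units
    p,r=tool();return np.round(r.inv().apply(np.array(pos)-p)/.4,4).tolist(),np.round((r.inv()*rot).as_rotvec()/1.5,4).tolist()
def down(yaw_y,pre=None): # tool down, tool y at world yaw
    y=np.array([np.cos(yaw_y),np.sin(yaw_y),0]);z=np.array([0,0,-1.]);return R.from_matrix(np.c_[np.cross(y,z),y,z])
E
python3 - <<'E'
from h import *
p,r=tool();T=np.array(camera_model('wrist')['T']);print('wrist cam in tool',np.round(r.inv().apply(T[:3,3]-p),3),np.round(r.inv().as_matrix()@T[:3,:3],2).tolist(),np.round(camera_model('wrist')['K'],0).tolist())
a=cv2.imread('pics/top0.png');b=cv2.imread('pics/scene0.png')
f=lambda im,x,y,w,h:cv2.resize(im[y:y+h,x:x+w],(400,300),interpolation=cv2.INTER_CUBIC)
cv2.imwrite('pics/c1.png',np.vstack([np.hstack([f(a,190,75,80,60),f(b,350,200,80,60)]),np.hstack([f(a,252,150,100,75),f(b,190,230,120,90)])]))
E
```

```text
wrist cam in tool [ 0.078 -0.001 -0.16 ] [[-0.0, 0.96, 0.27], [1.0, 0.0, 0.0], [0.0, 0.27, -0.96]] [[365.0, 0.0, 281.0], [0.0, 365.0, 212.0], [0.0, 0.0, 1.0]]
```

View pics/c1.png

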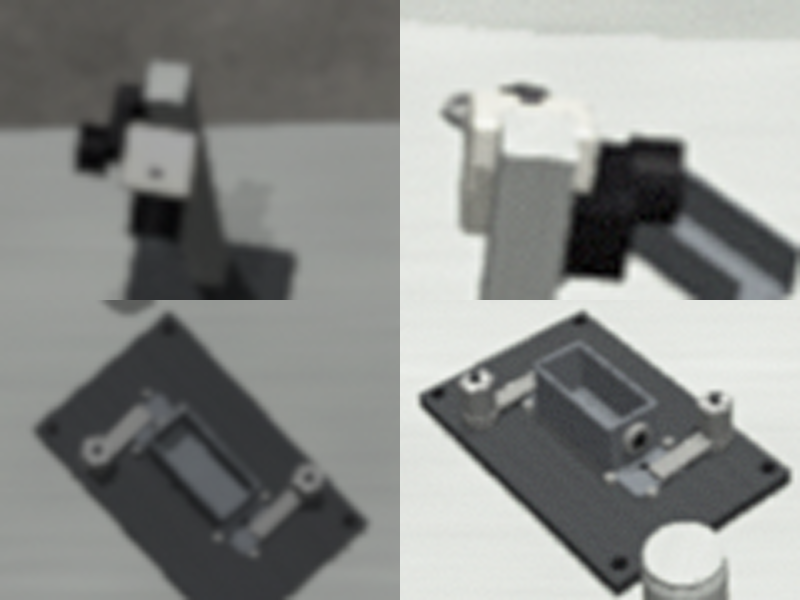

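The crop confirms it: the grey trough with a collar sits in the fixture, with straps over both feet. The inspection camera faces roughly −x. Next I'll get wrist views of it from both sides, on the way to the fixture.

```bash
cat >> h.py <<'E'
TC=np.array([.078,-.001,-.16]);
def lookpose(C,L,side=1):
    d=np.array(L)-C;d/=np.linalg.norm(d);y=side*np.cross([0,0,1],d);y/=np.linalg.norm(y)
    # look dir in tool = (-.27,0,.96)
    a=np.arctan2(.27,.96);x0=np.cross(y,d);R0=np.c_[x0,y,d]  # frame with z=d
    Rm=R.from_matrix(R0)*R.from_rotvec([0,a,0])
    return np.array(C)-Rm.apply(TC),Rm
E
python3 - <<'E'
from h import *
L=np.array([.749,.153,.285])
for C in [(.46,.27,.52),(.46,.04,.52)]:
    p,r=lookpose(np.array(C),L);print(np.round(p,3),np.round(r.as_matrix(),2).tolist(),r.apply([-.27,0,.96]),cmd(p,r))
E
```

```text
[0.608 0.211 0.44 ] [[-0.74, 0.38, 0.56], [0.3, 0.93, -0.23], [-0.61, -0.0, -0.8]] [ 0.73817255 -0.29884494 -0.60024411] ([-1.3617, -0.7062, -0.5387], [0.0342, -0.4329, 0.1015])
[0.608 0.099 0.44 ] [[-0.74, -0.36, 0.56], [-0.29, 0.93, 0.22], [-0.6, -0.0, -0.8]] [ 0.74041025  0.28950297 -0.6020637 ] ([-1.4245, -0.9804, -0.5377], [-0.1296, -0.4191, -0.3854])
```

>>> carry_out --translation '[[-0.6, -0.3, -0.4], [-0.6, -0.3, -0.4], [-0.6, -0.3, -0.4], [-0.6, -0.3, -0.4], [-0.6, -0.3, -0.4]]' --angular '[[0, -0.2, 0.05], [0, -0.2, 0.05], [0, -0.2, 0.05], [0, -0.2, 0.05], [0, -0.2, 0.05]]' --grip '[0.5, 0.5, 0.5, 0.5, 0.5]'

```text
time_s: 1.42
position: [0.3485, 0.4367, 0.3857]
orientation: [0.149, 0.978, -0.017, 0.148]
contact_force: [0.5, 1.1, 0.1]
opening: 0.0485
finger_force: 0.0
```

```bash
python3 - <<'E'
from h import *
L=np.array([.749,.153,.285]);print(tool()[0],sense()['joints'])
p,r=lookpose(np.array((.46,.27,.52)),L);print(cmd(p,r))
E
```

```text
[0.34848302 0.43674745 0.38568916] [-1.29064656  0.13539307  0.19503314  1.65360291  0.27727725  1.3012715
  0.10336606]
([-0.7921, -0.345, 0.0986], [0.0327, -0.2342, 0.0466])
```

>>> carry_out --translation '[[-0.79, -0.345, 0.1], [-0.79, -0.345, 0.1], [-0.79, -0.345, 0.1], [-0.79, -0.345, 0.1], [-0.79, -0.345, 0.1]]' --angular '[[0.033, -0.234, 0.047], [0.033, -0.234, 0.047], [0.033, -0.234, 0.047], [0.033, -0.234, 0.047], [0.033, -0.234, 0.047]]' --grip '[0.5, 0.5, 0.5, 0.5, 0.5]'

```text
time_s: 2.05
position: [0.5814, 0.2338, 0.4333]
orientation: [0.181, 0.93, -0.061, 0.314]
contact_force: [1.1, 1.7, -0.7]
opening: 0.0469
finger_force: 0.0
```

```bash
cat > shot.py <<'E'
import sys,json
from h import *
n=sys.argv[1];m=camera_model('wrist');im=read_camera('wrist');m={k:np.array(v).tolist() for k,v in m.items()}
json.dump(m,open(f'pics/{n}.json','w'));cv2.imwrite(f'pics/{n}.png',im[:,:,::-1])
print(tool()[0].round(3),[(round(d['p'],2),np.round(d['location'],4).tolist()) for d in place_of('wrist',sys.argv[2])])
E
python3 shot.py wA cam_lens; python3 - <<'E'
from h import *
L=np.array([.749,.153,.285])
p,r=lookpose(np.array((.46,.04,.52)),L);print(cmd(p,r),sense()['qd'].round(3))
E
```

```text
[0.586 0.226 0.435] [(0.78, [0.7474, 0.1527, 0.2856]), (0.19, [0.5887, -0.0175, 0.0585])]
([-0.1508, -0.2778, 0.0985], [-0.3092, 0.0027, -0.4071]) [-0.06   0.003 -0.097  0.027  0.009  0.043 -0.101]
```

>>> carry_out --translation '[[-0.15, -0.28, 0.05], [-0.15, -0.28, 0.05], [-0.15, -0.28, 0.05], [-0.15, -0.28, 0.05], [-0.15, -0.28, 0.05]]' --angular '[[-0.31, 0, -0.41], [-0.31, 0, -0.41], [-0.31, 0, -0.41], [-0.31, 0, -0.41], [-0.31, 0, -0.41]]' --grip '[0.5, 0.5, 0.5, 0.5, 0.5]'

```text
time_s: 2.78
position: [0.593, 0.1085, 0.4529]
orientation: [-0.161, 0.935, 0.053, 0.312]
contact_force: [-0.3, 0.5, 0.4]
opening: 0.0471
finger_force: 0.0
```

>>> carry_out --translation '[[0, 0, 0], [0, 0, 0]]' --angular '[[0, 0, 0], [0, 0, 0]]' --grip '[0.5, 0.5]'

```text
time_s: 3.02
position: [0.5927, 0.1106, 0.4523]
orientation: [-0.158, 0.936, 0.052, 0.311]
contact_force: [1.1, 0.6, -0.3]
opening: 0.0471
finger_force: 0.0
```

```bash
python3 shot.py wB cam_lens; python3 - <<'E'
from h import *
L=np.array([.747,.153,.286]);import json;o=[]
for n in 'AB':
    m=json.load(open(f'pics/w{n}.json'));u=proj('',L,m)[0];im=cv2.imread(f'pics/w{n}.png');print(u)
    x,y=np.clip((u-[60,60]).astype(int),0,[440,300]);print(x,y);o.append(cv2.resize(im[y:y+120,x:x+120],(400,400),interpolation=cv2.INTER_CUBIC))
cv2.imwrite('pics/c2.png',np.hstack(o))
E
```

```text
[0.593 0.111 0.452] [(0.61, [0.7459, 0.1516, 0.2832])]
[271.37914991 235.16102464]
211 175
[272.92333231 211.05678433]
212 151
```

View pics/c2.png

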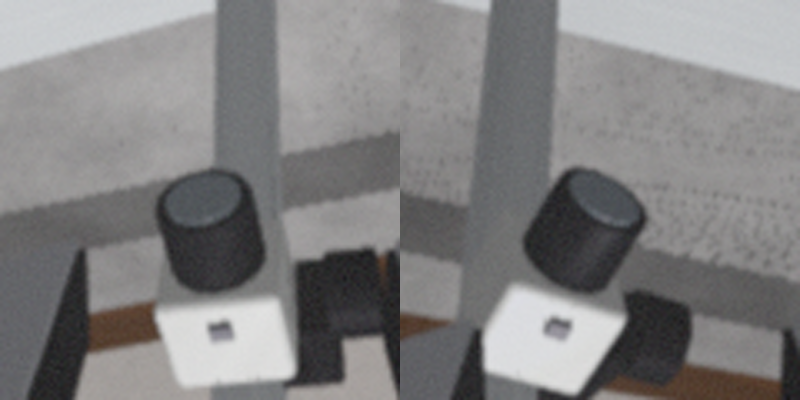

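```bash
cat > fit.py <<'E'
from h import *
import json
from scipy.optimize import least_squares
off={'A':(211,175),'B':(212,151)};gl={'A':(205,200),'B':(608,198)}
obs={};M={}
for n in 'AB':
    M[n]=json.load(open(f'pics/w{n}.json'));x,y=off[n];im=cv2.imread(f'pics/w{n}.png');g=cv2.resize(cv2.cvtColor(im,6)[y:y+120,x:x+120],(960,960),interpolation=cv2.INTER_CUBIC)
    w=(g>175).astype('uint8');w[:480]=0
    c,_=cv2.findContours(w,0,2);c=max(c,key=cv2.contourArea);h=cv2.convexHull(c)
    e=cv2.approxPolyN(h,4,ensure_convex=True)[0].astype(float)
    s=(gl[n][0]%400)*2.4,gl[n][1]*2.4;t=(g>58).astype('uint8')
    ff=t.copy();m=np.zeros((962,962),'uint8');cv2.floodFill(ff,m,(int(s[0]),int(s[1])),7)
    c,_=cv2.findContours((ff==7).astype('uint8'),0,2);c=max(c,key=cv2.contourArea);el=cv2.fitEllipse(cv2.convexHull(c))
    f=lambda p:(np.array(p)+.5)/8-.5+[x,y]
    print(n,'corners',(f(e)).round(1).tolist(),'glass',f(el[0]).round(1),np.array(el[1])/8, g[int(s[1]),int(s[0])])
    obs[n]=(f(e),f(el[0]))
def axes(yaw,t):
    x=np.array([np.cos(yaw)*np.cos(t),np.sin(yaw)*np.cos(t),np.sin(t)]);y=np.array([-np.sin(yaw),np.cos(yaw),0]);return x,y,np.cross(x,y)
def res(q,full=False):
    L=q[:3];x,y,z=axes(q[3],q[4]);b=q[5];r=[]
    P=[L+x*(b+i)+y*j+z*.022 for i in(0,.044) for j in(-.022,.022)]
    for n in 'AB':
        u=proj('',P,M[n]);e=obs[n][0]
        for p in u: r+=list(e[np.argmin(np.hypot(*(e-p).T))]-p)
        r+=list((proj('',L,M[n])[0]-obs[n][1])*1.5)
    return np.array(r+[(0.3-L[2])/.02])
s=least_squares(res,[.747,.153,.286,0,.27,.035]);print(s.x.round(4),np.round(s.fun,1),'focus',s.x[:3]-.12*axes(*s.x[3:5])[0])
J=np.linalg.inv(s.jac.T@s.jac);print('sd/px',np.sqrt(np.diag(J)).round(4))
E
python3 fit.py
```

```text
Traceback (most recent call last):
  File "fit.py", line 13, in <module>
    c,_=cv2.findContours((ff==7).astype('uint8'),0,2);c=max(c,key=cv2.contourArea);el=cv2.fitEllipse(cv2.convexHull(c))
                                                                                      ~~~~~~~~~~~~~~^^^^^^^^^^^^^^^^^^^
cv2.error: OpenCV(4.12.0) /io/opencv/modules/imgproc/src/shapedescr.cpp:361: error: (-201:Incorrect size of input array) There should be at least 5 points to fit the ellipse in function 'fitEllipseNoDirect'
```

```bash
sed -i "s/t=(g>58).astype('uint8')/g=cv2.GaussianBlur(g,(0,0),6);a=int(g[int(s[1]),int(s[0])]);b0=int(g[int(s[1])+130,int(s[0])-20]);print(a,b0);t=(g>(a+b0)\/2).astype('uint8')/" fit.py; python3 fit.py
```

```text
84 51Traceback (most recent call last):
  File "fit.py", line 13, in <module>
    c,_=cv2.findContours((ff==7).astype('uint8'),0,2);c=max(c,key=cv2.contourArea);el=cv2.fitEllipse(cv2.convexHull(c))
                                                                                      ~~~~~~~~~~~~~~^^^^^^^^^^^^^^^^^^^
cv2.error: OpenCV(4.12.0) /io/opencv/modules/imgproc/src/shapedescr.cpp:361: error: (-201:Incorrect size of input array) There should be at least 5 points to fit the ellipse in function 'fitEllipseNoDirect'
```

```bash
sed -i "s/t=(g>(a+b0)\/2)/t=((g>(a+b0)\/2)\&(g<a+14))/; s/(0,0),6/(0,0),4/" fit.py; sed -i "s/t=((g/t=cv2.erode(((g/; s/(g<a+14)).astype('uint8')/(g<a+14)).astype('uint8'),np.ones((13,13)))/" fit.py; python3 fit.py
```

```text
83 50
A corners [[299.8, 287.7], [263.8, 291.7], [256.9, 267.7], [294.1, 263.8]] glass [271.5 233.7] [14.98159504 21.58388901] 83
81 65
B corners [[279.6, 246.2], [264.4, 268.9], [230.8, 260.3], [245.4, 235.7]] glass [272.9 210. ] [10.46090221 20.32697296] 81
[ 0.7458  0.1531  0.2854 -0.1774  0.2272  0.0275] [ 0.8  0.5 -0.3  0.5 -1.2  0.4 -1.1 -0.3 -0.7  0.6  0.1  0.7 -1.4  0.4
  1.9 -0.3  1.1 -0.9  0.7  0.   0.7] focus [0.63070435 0.17372675 0.25840257]
sd/px [0.0012 0.0005 0.0009 0.0118 0.0197 0.0009]
```

```bash
python3 - <<'E'
from h import *
L=np.array([.746,.153,.285]);
p,r=lookpose(np.array((.55,-.14,.47)),L);print(p,r.as_matrix().round(2),cmd(p,r))
E
```

```text
[0.64360436 0.00172751 0.41674085] [[-0.38 -0.83  0.4 ]
 [-0.57  0.56  0.6 ]
 [-0.73  0.   -0.69]] ([0.0292, -0.2986, 0.0895], [-0.2871, -0.1108, -0.3208])
```

>>> carry_out --translation '[[0.03, -0.3, 0.09], [0.03, -0.3, 0.09], [0.03, -0.3, 0.09], [0.03, -0.3, 0.09], [0.03, -0.3, 0.09]]' --angular '[[-0.29, -0.11, -0.32], [-0.29, -0.11, -0.32], [-0.29, -0.11, -0.32], [-0.29, -0.11, -0.32], [-0.29, -0.11, -0.32]]' --grip '[0.5, 0.5, 0.5, 0.5, 0.5]'

```text
time_s: 3.75
position: [0.6206, 0.0375, 0.4188]
orientation: [-0.279, 0.911, 0.1, 0.286]
contact_force: [-0.0, 0.3, 0.8]
opening: 0.0468
finger_force: 0.0
```

>>> carry_out --translation '[[0, 0, 0], [0, 0, 0], [0, 0, 0]]' --angular '[[0, 0, 0], [0, 0, 0], [0, 0, 0]]' --grip '[0.5, 0.5, 0.5]'

```text
time_s: 4.12
position: [0.6201, 0.0384, 0.4198]
orientation: [-0.28, 0.911, 0.1, 0.287]
contact_force: [0.9, -0.1, -0.2]
opening: 0.0469
finger_force: 0.0
```

```bash
python3 shot.py wC cam_lens; python3 - <<'E'
from h import *
L=np.array([.746,.153,.285]);import json
print(sense()['joints'].round(2))
n='C';m=json.load(open(f'pics/w{n}.json'));u=proj('',L,m)[0];im=cv2.imread(f'pics/w{n}.png');print(u)
x,y=np.clip((u-[60,60]).astype(int),0,[440,300]);print(x,y)
c=cv2.resize(im[y:y+120,x:x+120],(600,600),interpolation=cv2.INTER_CUBIC);cv2.imwrite('pics/c3.png',c)
E
```

```text
[0.62  0.038 0.42 ] [(0.88, [0.7466, 0.1523, 0.2859])]
[-0.68  0.03  0.79  1.79 -0.55  0.92  2.52]
[300.89142835 244.15765793]
240 184
```

View pics/c3.png

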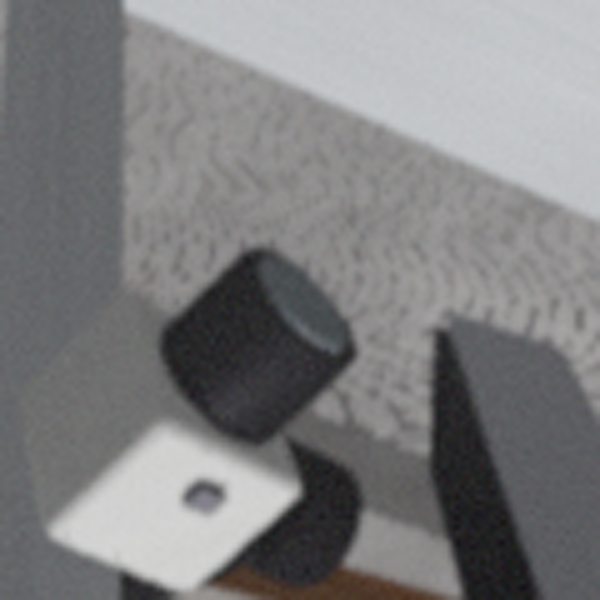

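```bash
sed -i "s/'B':(212,151)}/'B':(212,151),'C':(240,184)}/; s/'B':(608,198)}/'B':(608,198),'C':(204,201)}/; s/for n in 'AB'/for n in 'ABC'/; s/w\[:480\]=0/w[:480]=0;w[:,600:]=0 if n=='C' else w[:,600:]/" fit.py; python3 fit.py; sed "s/for n in 'ABC':\$/for n in 'BC':/" fit.py >fit2.py; python3 fit2.py | tail -3
```

```text
83 50
A corners [[299.8, 287.7], [263.8, 291.7], [256.9, 267.7], [294.1, 263.8]] glass [271.5 233.7] [14.98159504 21.58388901] 83
81 65
B corners [[279.6, 246.2], [264.4, 268.9], [230.8, 260.3], [245.4, 235.7]] glass [272.9 210. ] [10.46090221 20.32697296] 81
77 52
C corners [[299.8, 281.9], [276.9, 302.2], [248.2, 290.7], [272.1, 268.4]] glass [300.7 244.9] [ 7.37945032 23.67874527] 77
[ 0.7458  0.1529  0.2858 -0.1658  0.2276  0.027 ] [ 0.8  0.4 -0.2  0.7 -1.6  0.4 -1.5 -0.1 -1.   1.1 -0.   0.6 -1.8  0.5
  1.3 -0.5  0.4 -0.9  0.4  0.3 -0.5  0.9 -2.3  0.5  2.8 -0.2  1.7 -0.6
  0.4 -0.4  0.7] focus [0.63049903 0.17218786 0.25868297]
sd/px [0.0008 0.0004 0.0006 0.0104 0.0145 0.0007]
[ 0.7455  0.1525  0.2862 -0.1303  0.1933  0.0274] [ 0.4 -0.2 -1.9  0.5  0.4 -0.4 -0.8 -0.2 -0.   0.5  0.5  0.2 -2.3  0.5
  2.7 -0.   0.9  0.1  0.2 -0.3  0.7] focus [0.62877167 0.16778651 0.26314515]
sd/px [0.0016 0.0009 0.0013 0.0148 0.0196 0.0009]
```

```bash
sed -i "s/P=\[.*/P=[L+x*(b+.022+i*q[6])+y*j*q[7]+z*q[8] for i in(-1,1) for j in(-1,1)]/; s/return np.array(r+.*/return np.array(r+list((q[6:]-.022)\/.0015))/; s/,.035\])/,.035,.022,.022,.022])/" fit.py; python3 fit.py|tail -5;sed "s/for n in 'ABC':\$/for n in 'BC':/" fit.py >fit2.py; python3 fit2.py | tail -4;sed "s/for n in 'ABC':\$/for n in 'AC':/" fit.py >fit2.py; python3 fit2.py | tail -4
```

```text
C corners [[299.8, 281.9], [276.9, 302.2], [248.2, 290.7], [272.1, 268.4]] glass [300.7 244.9] [ 7.37945032 23.67874527] 77
[ 0.7469  0.1531  0.2847 -0.1851  0.2907  0.0266  0.0196  0.0214  0.0213] [ 0.1 -0.1  0.1 -0.3 -0.5  0.8  0.2 -0.1 -0.1  0.6 -0.1 -0.1 -0.5 -0.2
  0.1  0.2  0.1 -0.4  0.2  0.1 -0.2  0.2 -0.7 -0.   0.4  0.   0.4 -0.4
 -0.3 -0.9 -1.6 -0.4 -0.5] focus [0.63386092 0.17426168 0.25030798]
sd/px [0.0009 0.0004 0.0007 0.0122 0.0249 0.0008 0.0005 0.0004 0.0011]
C corners [[299.8, 281.9], [276.9, 302.2], [248.2, 290.7], [272.1, 268.4]] glass [300.7 244.9] [ 7.37945032 23.67874527] 77
[ 0.7459  0.1525  0.2858 -0.166   0.2606  0.0266  0.0199  0.0211  0.0213] [-0.  -0.4 -0.4 -0.  -0.1  0.1  0.1 -0.  -0.1  0.3 -0.1 -0.1 -0.8  0.1
  0.5  0.   0.4 -0.  -0.1 -0.5 -1.4 -0.6 -0.4] focus [0.63154299 0.17166582 0.25484546]
sd/px [0.0017 0.001  0.0015 0.0232 0.0354 0.001  0.0007 0.0005 0.0012]
C corners [[299.8, 281.9], [276.9, 302.2], [248.2, 290.7], [272.1, 268.4]] glass [300.7 244.9] [ 7.37945032 23.67874527] 77
[ 0.7468  0.1533  0.2848 -0.1879  0.2885  0.0266  0.0196  0.0215  0.0214] [ 0.1 -0.1 -0.1 -0.3 -0.4  0.8  0.1 -0.2  0.1  0.6 -0.3  0.1 -0.8 -0.1
  0.5 -0.   0.4 -0.5 -0.1 -0.8 -1.6 -0.3 -0.4] focus [0.63381168 0.1747548  0.25061837]
sd/px [0.0009 0.0005 0.0008 0.0138 0.0261 0.001  0.0006 0.0004 0.0012]
```

```bash
cat > edge.py <<'E'
exec(open('fit.py').read().split("s=least")[0])
from scipy.optimize import minimize
from scipy.ndimage import map_coordinates as mc
G={}
for n in 'ABC':
    g=cv2.GaussianBlur(cv2.cvtColor(cv2.imread(f'pics/w{n}.png'),6).astype(float),(0,0),.8);G[n]=g
th=np.linspace(0,2*np.pi,80,endpoint=False)
def score(q):
    L=q[:3];x,y,z=axes(q[3],q[4]);S=0
    for n in 'ABC':
        c=[proj('',L+x*d+q[5]*(np.outer(np.cos(th),y)+np.outer(np.sin(th),z)),M[n]) for d in(0,.0266)]
        h=cv2.convexHull(np.vstack(c).astype('float32'))[:,0];ctr=h.mean(0)
        # resample hull
        hh=np.vstack([h,h[:1]]);s=np.r_[0,np.cumsum(np.hypot(*np.diff(hh,axis=0).T))];t=np.linspace(0,s[-1],200,endpoint=False)
        P=np.c_[np.interp(t,s,hh[:,0]),np.interp(t,s,hh[:,1])];T=np.roll(P,-1,0)-np.roll(P,1,0);N=np.c_[T[:,1],-T[:,0]];N/=np.linalg.norm(N,axis=1)[:,None]
        N*=np.sign(((P-ctr)*N).sum(1))[:,None]
        a=proj('',[L,L+x*.0266],M[n]);ax=a[1]-a[0];f=((P-a[0])@ax)/(ax@ax);k=f<.85
        v=lambda d:mc(G[n],(P+d*N)[k].T[::-1],order=1)
        S+=np.clip(v(1)-v(-1),-10,50).mean()
    return -S
b0=[.7469,.1531,.2847,-.185,.29,.017]
best=None
def tot(q): return score(q)
for st in (b0,[.7458,.1529,.2858,-.16,.22,.017]):
    sx=np.array(st+[])
    sim=np.vstack([sx]+[sx+d for d in np.diag([.003,.003,.003,.06,.06,.001])])
    r=minimize(tot,sx,method='Nelder-Mead',options=dict(initial_simplex=sim,maxiter=600));print(r.x.round(4),r.fun)
x0=r.x
for t in(.2,.23,.26,.29,.32,.35):
    q=np.array(b0);q[4]=t;rr=minimize(lambda p:tot([*p[:3],p[3],t,.017]),q[:4],method='Nelder-Mead',options=dict(initial_simplex=np.vstack([q[:4]]+[q[:4]+d for d in np.diag([.002,.002,.002,.04])])));print(t,rr.x.round(4),rr.fun)
E
python3 edge.py | grep -v -e corn -e '^[0-9]* [0-9]*$'
```

```text
[ 0.7476  0.1527  0.2844 -0.1765  0.3134  0.0167] -129.00219860840141
[ 0.7475  0.1527  0.2846 -0.1796  0.3061  0.0167] -129.00898450192366
0.2 [ 0.7483  0.1523  0.2857 -0.1512] -125.73601612446768
0.23 [ 0.7482  0.1525  0.2854 -0.1619] -126.68674545107018
0.26 [ 0.7481  0.1526  0.2851 -0.1731] -127.46486926683943
0.29 [ 0.7478  0.1527  0.2848 -0.1802] -127.80730279333503
0.32 [ 0.7477  0.1528  0.2844 -0.1882] -127.72031925330602
0.35 [ 0.7476  0.1528  0.2841 -0.1867] -127.30446739393483
```

```bash
python3 - <<'E'
from h import *
p,r=tool();print(p,r.as_matrix().round(2).tolist())
P=[.575,-.115,.33]
for y in(-47,13,43,80):print(y,cmd(P,down(np.radians(y))))
E
```

```text
[0.62011221 0.03836176 0.41988953] [[-0.68, -0.57, 0.47], [-0.45, 0.82, 0.34], [-0.58, 0.02, -0.82]]
-47 ([0.3799, -0.2566, -0.0009], [0.6079, 0.0242, 1.9014])
13 ([0.3799, -0.2566, -0.0009], [0.4075, 0.2574, 1.2461])
43 ([0.3799, -0.2566, -0.0009], [0.3034, 0.3286, 0.9119])
80 ([0.3799, -0.2566, -0.0009], [0.1731, 0.3847, 0.497])
```

>>> carry_out --translation '[[0.38, -0.257, 0], [0.38, -0.257, 0], [0.38, -0.257, 0], [0.38, -0.257, 0], [0.38, -0.257, 0]]' --angular '[[0.3, 0.33, 0.91], [0.3, 0.33, 0.91], [0.3, 0.33, 0.91], [0.3, 0.33, 0.91], [0.3, 0.33, 0.91]]' --grip '[0.5, 0.5, 0.5, 0.5, 0.5]'

```text
time_s: 4.85
position: [0.575, -0.116, 0.3299]
orientation: [0.147, 0.981, 0.042, 0.118]
contact_force: [0.2, 0.2, 0.4]
opening: 0.0469
finger_force: 0.0
```

```bash
python3 - <<'E'
from h import *
P=[.575,-.115,.33]
for y in(-47,-17,13):print(y,cmd(P,down(np.radians(y))))
E
```

```text
-47 ([0.0008, 0.0025, -0.0001], [0.2023, 0.0068, 1.3869])
-17 ([0.0008, 0.0025, -0.0001], [0.178, 0.0542, 1.0404])
13 ([0.0008, 0.0025, -0.0001], [0.1489, 0.0928, 0.6935])
```

>>> carry_out --translation '[[0, 0, 0], [0, 0, 0], [0, 0, 0], [0, 0, 0], [0, 0, 0]]' --angular '[[0.15, 0.09, 0.69], [0.15, 0.09, 0.69], [0.15, 0.09, 0.69], [0.15, 0.09, 0.69], [0.15, 0.09, 0.69]]' --grip '[0.5, 0.5, 0.5, 0.5, 0.5]'

```text
time_s: 5.48
position: [0.5754, -0.115, 0.3299]
orientation: [0.569, 0.822, 0.005, 0.017]
contact_force: [0.2, -0.9, 0.4]
opening: 0.047
finger_force: 0.0
```

```bash
python3 shot.py w1 clamp_a_nut; python3 - <<'E'
from h import *
print(tool()[1].as_matrix().round(2).tolist(),sense()['joints'].round(2))
for n in("clamp_b_nut","clamp_a_nut","housing","fixture","housing_face"):print(n,[(round(d['p'],2),np.round(d['location'],4).tolist()) for d in place_of('wrist',n)])
print(cmd([.575,-.115,.33],down(np.radians(-47))))
E
```

```text
[ 0.576 -0.115  0.33 ] [(0.9, [0.5585, -0.209, 0.0586]), (0.4, [0.6058, -0.4789, 0.0017])]
[[-0.35, 0.93, 0.03], [0.93, 0.35, -0.01], [-0.02, 0.03, -1.0]] [-0.69  0.43  1.14  1.63 -0.4   1.3   0.87]
clamp_b_nut [(0.87, [0.5871, -0.0185, 0.0537]), (0.68, [0.5568, -0.2105, 0.0581])]
clamp_a_nut [(0.9, [0.5585, -0.209, 0.0586]), (0.4, [0.6058, -0.4789, 0.0017])]
housing [(0.68, [0.2899, -0.1876, 0.001])]
fixture []
housing_face [(0.94, [0.6141, -0.0781, 0.0385])]
([0.0028, 0.0011, -0.0004], [0.0266, 0.0023, 0.7912])
```

View pics/w1.png

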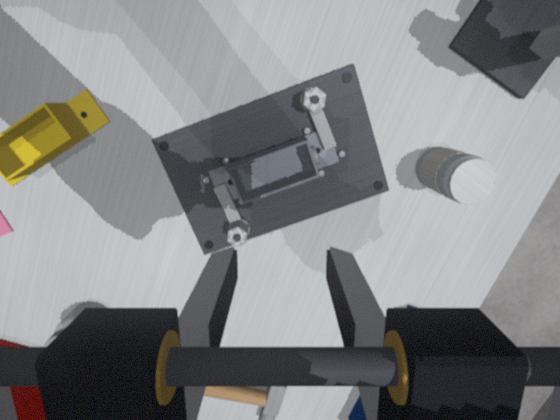

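```bash
cat > fx.py <<'E'
from h import *
import json
from scipy.optimize import least_squares
m=json.load(open('pics/w1.json'));C=np.array([[135,-85],[135,85],[-135,85],[-135,-85]])/1e3
obs=np.array([[388,188],[354,65],[152,140],[205,254.]])
g=cv2.cvtColor(cv2.imread('pics/w1.png'),6)
def w(q,xy,z):c,s=np.cos(q[2]),np.sin(q[2]);xy=np.atleast_2d(xy);return np.c_[xy@[c,-s]+q[0],xy@[s,c]+q[1],np.full(len(xy),z)]
f=lambda q:(proj('',w(q,C,.015),m)-obs).ravel()
s=least_squares(f,[.575,-.115,.7]);print(s.x.round(4),s.fun.round(1))
na=w(s.x,[-.072,-.062],.056);nb=w(s.x,[.072,.062],.056);print('nuts',na.round(4),nb.round(4),proj('',na,m).round(1),proj('',nb,m).round(1),np.degrees(s.x[2]))
def ray(u,z):
    T=np.array(m['T']);K=np.array(m['K']);d=np.linalg.inv(K)@[*u,1];d=T[:3,:3]@(d*[1,-1,-1]);return T[:3,3]+d*(z-T[2,3])/d[2]
for n in 'ab':
    A=np.array([[-.072,-.062]]) if n=='a' else np.array([[.072,.062]]);sg=1 if n=='a' else -1
    # strap angle: best brightness contrast
    bl=cv2.GaussianBlur(g.astype(float),(0,0),.8);r=[]
    for th in np.arange(-.1,.3,.01):
        d=np.array([-np.sin(th),np.cos(th)])*sg;e=np.array([d[1],-d[0]]);v=0
        for t in np.linspace(.022,.04,10):
            for o,k in((-.006,1),(.006,1),(0,1),(-.011,-1.5),(.011,-1.5)):
                u=proj('',w(s.x,A+d*t+e*o,.026),m)[0];v+=k*cv2.getRectSubPix(bl.astype('float32'),(1,1),u.tolist())[0,0]
        r.append((v,th))
    print(n,'theta',[round(x[1],2) for x in sorted(r)[::-1][:5]])
E
python3 fx.py
```

```text
[ 0.5733 -0.1159  0.7062] [ 2.2  2.6  0.3 -2.7 -1.5 -0.3 -0.9  1.7]
nuts [[ 0.5588 -0.2098  0.056 ]] [[ 0.5879 -0.022   0.056 ]] [[237.4 236.9]] [[314.8  99.3]] 40.46256357179994
a theta [np.float64(0.07), np.float64(0.06), np.float64(0.05), np.float64(0.08), np.float64(0.04)]
b theta [np.float64(0.06), np.float64(0.07), np.float64(0.05), np.float64(0.08), np.float64(0.04)]
```

```bash
python3 - <<'E'
from h import *
print(cmd([.5588,-.2098,.13],down(np.radians(-46.1))))
E
```

```text
([-0.1921, -0.1364, 0.5006], [0.0265, 0.0025, 0.7807])
```

>>> carry_out --translation '[[-0.19, -0.136, 0], [-0.19, -0.136, 0.1], [-0.19, -0.136, 0.25], [-0.19, -0.136, 0.4], [-0.192, -0.136, 0.5]]' --angular '[[0.0265, 0.0025, 0.781], [0.0265, 0.0025, 0.781], [0.0265, 0.0025, 0.781], [0.0265, 0.0025, 0.781], [0.0265, 0.0025, 0.781]]' --grip '[0.39, 0.39, 0.39, 0.39, 0.39]'

```text
time_s: 6.45
position: [0.5579, -0.2095, 0.1279]
orientation: [0.879, 0.476, 0.0, 0.003]
contact_force: [0.7, 0.8, 1.5]
opening: 0.0366
finger_force: 0.0
```

```bash
python3 - <<'E'
from h import *
print(cmd([.5588,-.2098,.13],down(np.radians(-46.1))),sense()['joints'].round(2))
E
```

```text
([0.0005, 0.0023, -0.0052], [0.0042, 0.0012, 0.1512]) [-0.46  0.77  1.11  1.8  -0.78  1.08  0.37]
```

>>> carry_out --translation '[[0.0005, 0.0023, 0], [0.0005, 0.0023, 0], [0.0005, 0.0023, 0]]' --angular '[[0.004, 0.001, 0.151], [0.004, 0.001, 0.151], [0.004, 0.001, 0.151]]' --grip '[0.39, 0.39, 0.39]'

```text
time_s: 6.82
position: [0.5597, -0.2101, 0.1307]
orientation: [0.926, 0.378, 0.001, 0.001]
contact_force: [0.5, 0.8, 0.1]
opening: 0.037
finger_force: 0.0
```

```bash
python3 shot.py w2 clamp_a_nut; python3 - <<'E'
from h import *
print(cmd([.5588,-.2098,.05],down(np.radians(-46.1))),sense()['joints'].round(2))
print(proj('wrist',[[.5588,-.2098,.056]]))
im=cv2.imread('pics/w2.png');u=proj('wrist',[[.5588,-.2098,.056]])[0].astype(int);print(u)
cv2.imwrite('pics/c4.png',cv2.resize(im[180:420,130:430],(750,600),interpolation=cv2.INTER_CUBIC))
E
```

```text
[ 0.56  -0.21   0.131] [(0.59, [0.556, -0.2072, 0.0584])]
([-0.0014, -0.0025, 0.2018], [0.0014, -0.0006, 0.0056]) [-0.47  0.8   1.15  1.79 -0.81  1.12  0.17]
[[279.24733262 229.24417191]]
[279 229]
```

View pics/c4.png

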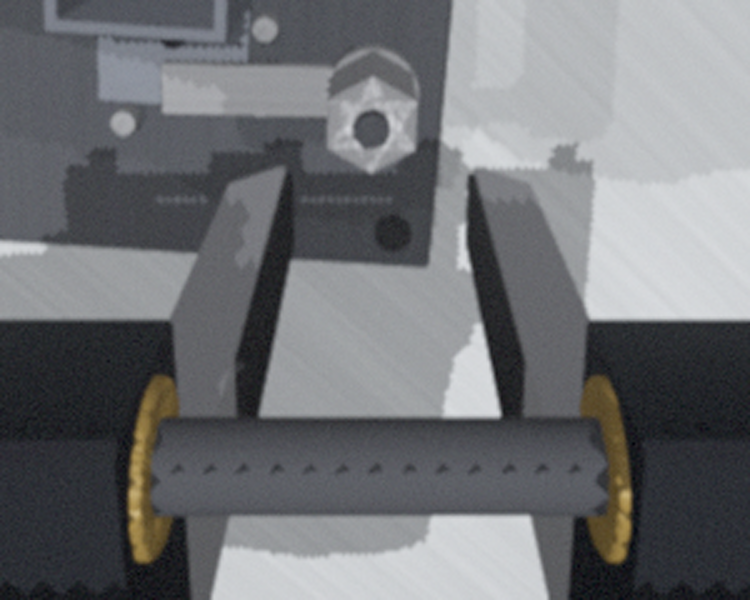

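>>> carry_out --translation '[[-0.0014, -0.0025, 0.1], [-0.0014, -0.0025, 0.202], [-0.0014, -0.0025, 0.202], [-0.0014, -0.0025, 0.202]]' --angular '[[0.001, 0, 0.0056], [0.001, 0, 0.0056], [0.001, 0, 0.0056], [0.001, 0, 0.0056]]' --grip '[0.39, 0.39, 0.39, 0.39]'

```text
time_s: 7.42
position: [0.5587, -0.2101, 0.0503]
orientation: [0.928, 0.373, 0.0, 0.0]
contact_force: [-0.8, 0.0, 0.7]
opening: 0.0368
finger_force: 0.0
```

>>> carry_out --translation '[[0, 0, 0], [0, 0, 0], [0, 0, 0], [0, 0, 0]]' --angular '[[0, 0, 0], [0, 0, 0], [0, 0, 0], [0, 0, 0]]' --grip '[0.1, 0.1, 0.1, 0.1]' --grip_force 40

```text
time_s: 7.92
position: [0.5582, -0.2092, 0.05]
orientation: [0.928, 0.372, 0.0, -0.001]
contact_force: [-7.3, 7.0, 12.0]
opening: 0.0239
finger_force: 40.0
```

>>> carry_out --translation '[[0, 0, 0], [0, 0, 0], [0, 0, 0], [0, 0, 0], [0, 0, 0]]' --angular '[[0, 0, -0.1], [0, 0, -0.21], [0, 0, -0.32], [0, 0, -0.43], [0, 0, -0.53]]' --grip '[0.1, 0.1, 0.1, 0.1, 0.1]'

```text
time_s: 8.55
position: [0.5586, -0.2094, 0.0501]
orientation: [0.71, 0.704, 0.001, -0.0]
contact_force: [-2.7, 3.9, 5.2]
opening: 0.0236
finger_force: 40.0
```

>>> carry_out --translation '[[0, 0, 0], [0, 0, 0], [0, 0, 0], [0, 0, 0], [0, 0, 0]]' --angular '[[0, 0, -0.1], [0, 0, -0.21], [0, 0, -0.32], [0, 0, -0.43], [0, 0, -0.48]]' --grip '[0.1, 0.1, 0.1, 0.1, 0.1]'

```text
time_s: 9.18
position: [0.5591, -0.2092, 0.0501]
orientation: [0.417, 0.909, 0.001, 0.0]
contact_force: [0.8, 5.0, 4.6]
opening: 0.0236
finger_force: 40.0
```

```bash
python3 - <<'E'
from h import *
s=sense();y=tool()[1].as_matrix()[:,1];print(s['joints'].round(2),s['position'].round(4),np.degrees(np.arctan2(y[1],y[0])),s['moment'].round(2),s['contact_force'])
E
```

```text
[-0.22  0.71  0.73  1.83 -0.62  0.84  1.52] [ 0.5591 -0.2092  0.0501] 40.76531608818466 [ 1.11 -0.02 -0.11] [0.79982281 4.98952479 4.60069522]
```

>>> carry_out --translation '[[0, 0, 0], [0, 0, 0], [0, 0, 0], [0, 0, -0.1], [0, 0, -0.2]]' --angular '[[0, 0, 0], [0, 0, 0], [0, 0, 0], [0, 0, 0], [0, 0, 0]]' --grip '[0.39, 0.39, 0.39, 0.39, 0.39]'

```text
time_s: 9.8
position: [0.5581, -0.2101, 0.1301]
orientation: [0.419, 0.908, -0.0, -0.001]
contact_force: [1.0, -0.5, 0.0]
opening: 0.0368
finger_force: 0.0
```

```bash
python3 - <<'E'
from h import *
print(cmd([.5879,-.022,.13],down(np.radians(-46.1))),sense()['joints'].round(2),tool()[1].as_matrix()[:,1])
E
```

```text
([0.3096, 0.3616, -0.0002], [-0.0009, 0.0003, 1.0069]) [-0.29  0.61  0.82  1.79 -0.52  0.98  1.45] [ 0.76113729  0.64858964 -0.00122412]
```

>>> carry_out --translation '[[0.31, 0.362, 0], [0.31, 0.362, 0], [0.31, 0.362, 0], [0.31, 0.362, 0], [0.31, 0.362, 0]]' --angular '[[0, 0, 1.0], [0, 0, 1.0], [0, 0, 1.0], [0, 0, 1.0], [0, 0, 1.0]]' --grip '[0.39, 0.39, 0.39, 0.39, 0.39]'

```text
time_s: 10.42
position: [0.5881, -0.0204, 0.1292]
orientation: [0.785, 0.619, -0.0, 0.0]
contact_force: [-0.2, -0.1, 0.2]
opening: 0.0367
finger_force: 0.0
```

```bash
python3 - <<'E'
from h import *
print(cmd([.5879,-.022,.13],down(np.radians(-46.1))),sense()['joints'].round(2),sense()['qd'].round(2))
E
```

```text
([-0.004, 0.0004, -0.002], [-0.0, 0.0003, 0.3797]) [-0.75  0.71  1.04  1.82 -0.71  1.05  0.33] [-0.16  0.2   0.35  0.01 -0.29  0.15 -1.25]
```

>>> carry_out --translation '[[0, 0, 0], [0, 0, 0], [0, 0, 0], [0, 0, 0], [0, 0, 0]]' --angular '[[0, 0, 0.38], [0, 0, 0.38], [0, 0, 0.38], [0, 0, 0.38], [0, 0, 0.38]]' --grip '[0.39, 0.39, 0.39, 0.39, 0.39]'

```text
time_s: 11.05
position: [0.588, -0.0217, 0.1292]
orientation: [0.926, 0.378, -0.0, 0.0]
contact_force: [0.4, 0.7, 0.5]
opening: 0.0363
finger_force: 0.0
```

```bash
python3 shot.py w3 clamp_b_nut; python3 - <<'E'
from h import *
print(cmd([.5879,-.022,.05],down(np.radians(-46.1))),sense()['joints'].round(2))
print(proj('wrist',[[.5879,-.022,.056],[.5879,-.022,.062]]))
im=cv2.imread('pics/w3.png')
cv2.imwrite('pics/c5.png',cv2.resize(im[100:340,130:430],(750,600),interpolation=cv2.INTER_CUBIC))
E
```

```text
[ 0.588 -0.022  0.129] []
([-0.0011, 0.0004, 0.1984], [-0.0001, -0.0001, 0.0048]) [-0.8   0.79  1.16  1.82 -0.81  1.11 -0.14]
[[280.92550531 229.67091783]
 [280.91400214 232.55100972]]
```

View pics/c5.png

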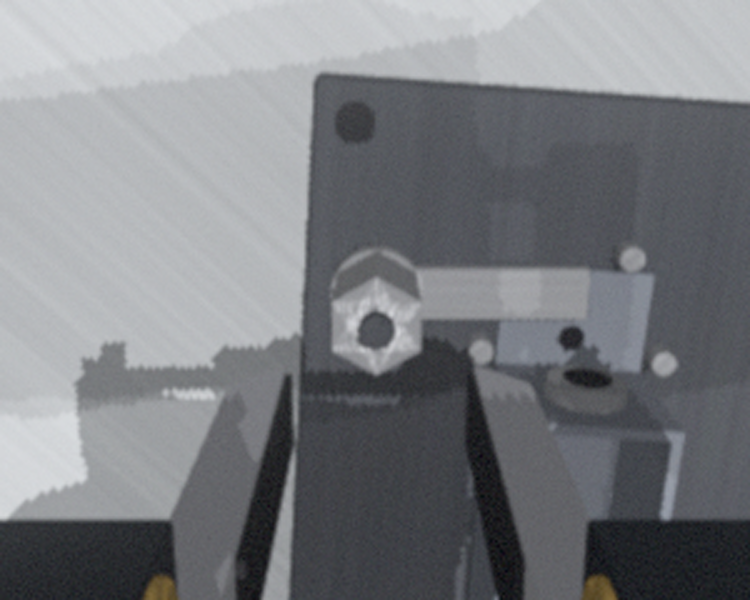

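The nut sits at crop (377,330), lined up with the flats between the fingers. I'll descend and turn it.

>>> carry_out --translation '[[-0.001, 0, 0.1], [-0.001, 0, 0.198], [-0.001, 0, 0.198], [-0.001, 0, 0.198]]' --angular '[[0, 0, 0.005], [0, 0, 0.005], [0, 0, 0.005], [0, 0, 0.005]]' --grip '[0.39, 0.39, 0.39, 0.39]'

```text
time_s: 11.65
position: [0.5882, -0.0222, 0.0514]
orientation: [0.928, 0.373, 0.0, 0.0]
contact_force: [-1.1, 0.3, 0.5]
opening: 0.0366
finger_force: 0.0
```

>>> carry_out --translation '[[0, 0, 0], [0, 0, 0], [0, 0, 0], [0, 0, 0]]' --angular '[[0, 0, 0], [0, 0, 0], [0, 0, 0], [0, 0, 0]]' --grip '[0.1, 0.1, 0.1, 0.1]' --grip_force 40

```text
time_s: 12.15
position: [0.5877, -0.0211, 0.0511]
orientation: [0.928, 0.373, 0.0, -0.001]
contact_force: [-6.2, 4.9, 12.2]
opening: 0.0237
finger_force: 40.0
```

>>> carry_out --translation '[[0, 0, 0], [0, 0, 0], [0, 0, 0], [0, 0, 0], [0, 0, 0]]' --angular '[[0, 0, -0.1], [0, 0, -0.21], [0, 0, -0.32], [0, 0, -0.43], [0, 0, -0.53]]' --grip '[0.1, 0.1, 0.1, 0.1, 0.1]'

```text
time_s: 12.78
position: [0.5878, -0.0212, 0.0511]
orientation: [0.71, 0.705, 0.001, -0.0]
contact_force: [-3.7, 3.1, 7.9]
opening: 0.0242
finger_force: 40.0
```

>>> carry_out --translation '[[0, 0, 0], [0, 0, 0], [0, 0, 0], [0, 0, 0], [0, 0, 0]]' --angular '[[0, 0, -0.1], [0, 0, -0.21], [0, 0, -0.32], [0, 0, -0.43], [0, 0, -0.48]]' --grip '[0.1, 0.1, 0.1, 0.1, 0.1]'

```text
time_s: 13.4
position: [0.5881, -0.0211, 0.0511]
orientation: [0.416, 0.909, 0.001, -0.0]
contact_force: [-2.4, 4.8, 7.3]
opening: 0.0237
finger_force: 40.0
```

>>> carry_out --translation '[[0, 0, 0], [0, 0, 0], [0, 0, 0], [0, 0, -0.1], [0, 0, -0.2]]' --angular '[[0, 0, 0], [0, 0, 0], [0, 0, 0], [0, 0, 0], [0, 0, 0]]' --grip '[0.39, 0.39, 0.39, 0.39, 0.39]'

```text
time_s: 14.02
position: [0.5875, -0.0221, 0.1308]
orientation: [0.419, 0.908, -0.001, -0.0]
contact_force: [-0.7, 0.1, 0.9]
opening: 0.0366
finger_force: 0.0
```

```bash
python3 - <<'E'
from h import *
q=.7062
for y in (130.46,):print(y,cmd([.575,-.115,.20],down(np.radians(y))),sense()['joints'].round(2))
E
```

```text
130.46 ([-0.1563, -0.1747, -0.1727], [-0.0006, -0.0008, -1.047]) [-0.62  0.59  0.82  1.81 -0.52  0.97  1.13]
```

```bash
python3 - <<'E'
from h import *
print(cmd([.5733,-.1159,.20],down(np.radians(-49.54))))
E
```

```text
([-0.1553, -0.1794, -0.1727], [-0.0008, 0.0006, 1.0474])
```

>>> carry_out --translation '[[-0.155, -0.179, -0.173], [-0.155, -0.179, -0.173], [-0.155, -0.179, -0.173], [-0.155, -0.179, -0.173], [-0.155, -0.179, -0.173]]' --angular '[[0, 0, 1.0], [0, 0, 1.0], [0, 0, 1.0], [0, 0, 1.0], [0, 0, 1.0]]' --grip '[0.78, 0.78, 0.78, 0.78, 0.78]'

```text
time_s: 14.65
position: [0.5737, -0.1155, 0.1994]
orientation: [0.786, 0.619, -0.0, 0.0]
contact_force: [-0.0, 0.2, -0.8]
opening: 0.0735
finger_force: 0.0
```

>>> carry_out --translation '[[0, 0, 0], [0, 0, 0], [0, 0, 0], [0, 0, 0], [0, 0, 0]]' --angular '[[0, 0, 0.42], [0, 0, 0.42], [0, 0, 0.42], [0, 0, 0.42], [0, 0, 0.42]]' --grip '[0.78, 0.78, 0.78, 0.78, 0.78]'

```text
time_s: 15.28
position: [0.5736, -0.1155, 0.1992]
orientation: [0.938, 0.348, -0.0, 0.0]
contact_force: [0.2, -0.4, -0.1]
opening: 0.0729
finger_force: 0.0
```

```bash
python3 shot.py w4 housing_face; python3 - <<'E'
from h import *
from fx import w
q=[.5733,-.1159,.7062]
print(cmd([.5733,-.1159,.044],down(np.radians(-49.54))),sense()['joints'].round(2))
top=np.array([[50,23],[50,-23],[-50,-23],[-50,23]])/1e3
u=proj('wrist',w(q,top,.063));print(u.round(1),proj('wrist',w(q,[.056,0],.043)))
im=cv2.imread('pics/w4.png');cv2.polylines(im,[(u*16).astype(int)],True,(0,0,255),1,cv2.LINE_AA,4)
x,y=np.clip((u.mean(0)-[140,105]).astype(int),0,[280,210]);print(x,y);cv2.imwrite('pics/c6.png',cv2.resize(im[y:y+210,x:x+280],(800,600),interpolation=cv2.INTER_CUBIC))
E
```

```text
[ 0.574 -0.115  0.199] []
[ 0.5733 -0.1159  0.7062] [ 2.2  2.6  0.3 -2.7 -1.5 -0.3 -0.9  1.7]
nuts [[ 0.5588 -0.2098  0.056 ]] [[ 0.5879 -0.022   0.056 ]] [[237.4 236.9]] [[314.8  99.3]] 40.46256357179994
a theta [np.float64(0.07), np.float64(0.06), np.float64(0.05), np.float64(0.08), np.float64(0.04)]
b theta [np.float64(0.06), np.float64(0.07), np.float64(0.05), np.float64(0.08), np.float64(0.04)]
([-0.0012, 0.0002, 0.3882], [-0.0, 0.0002, 0.0041]) [-0.68  0.68  1.21  1.77 -0.69  1.19 -0.13]
[[252.5 145.6]
 [309.9 146. ]
 [306.8 261.5]
 [254.2 261.3]] [[281.22163825 136.43150137]]
140 98
```

View pics/c6.png

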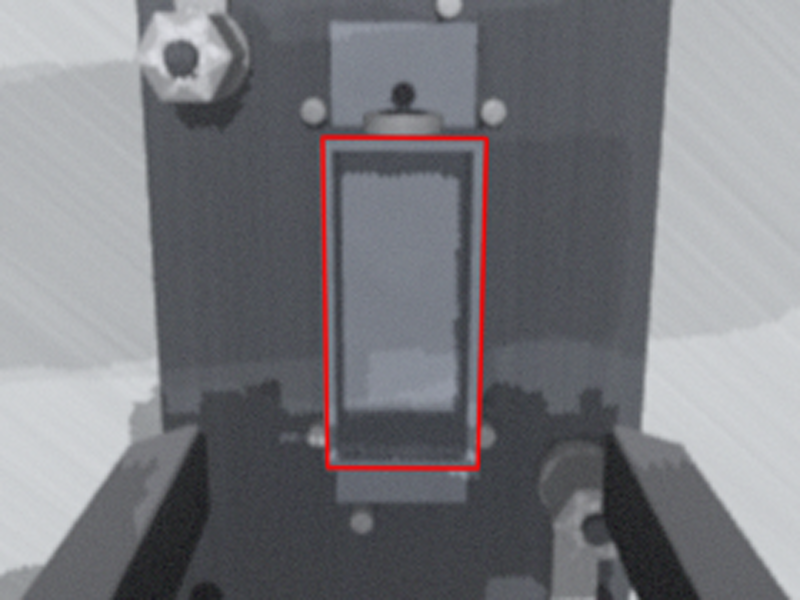

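The red prediction fits the housing rim, and both straps are clear of the feet. Next I'll descend, grip and lift.

>>> carry_out --translation '[[-0.001, 0, 0.13], [-0.001, 0, 0.26], [-0.001, 0, 0.35], [-0.001, 0, 0.388], [-0.001, 0, 0.388]]' --angular '[[0, 0, 0.004], [0, 0, 0.004], [0, 0, 0.004], [0, 0, 0.004], [0, 0, 0.004]]' --grip '[0.78, 0.78, 0.78, 0.78, 0.78]'

```text
time_s: 16.0
position: [0.5733, -0.116, 0.0442]
orientation: [0.939, 0.345, -0.0, -0.0]
contact_force: [0.4, -0.1, 0.1]
opening: 0.0736
finger_force: 0.0
```

>>> carry_out --translation '[[0, 0, 0], [0, 0, 0], [0, 0, 0], [0, 0, 0], [0, 0, 0]]' --angular '[[0, 0, 0], [0, 0, 0], [0, 0, 0], [0, 0, 0], [0, 0, 0]]' --grip '[0.35, 0.35, 0.35, 0.35, 0.35]' --grip_force 45

```text
time_s: 16.62
position: [0.5736, -0.1157, 0.0446]
orientation: [0.939, 0.345, 0.0, -0.0]
contact_force: [-1.9, 2.6, 6.9]
opening: 0.0457
finger_force: 45.0
```

>>> carry_out --translation '[[0, 0, -0.02], [0, 0, -0.04], [0, 0, -0.08], [0, 0, -0.15], [0, 0, -0.25]]' --angular '[[0, 0, 0], [0, 0, 0], [0, 0, 0], [0, 0, 0], [0, 0, 0]]' --grip '[0.35, 0.35, 0.35, 0.35, 0.35]'

```text
time_s: 17.25
position: [0.5729, -0.1158, 0.1454]
orientation: [0.939, 0.345, -0.001, -0.0]
contact_force: [0.2, 0.7, -2.8]
opening: 0.0454
finger_force: 45.0
```

```bash
python3 - <<'E'
from h import *
s=sense();p,r=tool();print(s['joints'].round(2),p.round(4),s['opening'],s['finger_force'],s['contact_force'].round(1),r.as_matrix().round(3).tolist())
im=read_camera('wrist');cv2.imwrite('pics/w5.png',im[:,:,::-1])
# housing in tool assumed: tool x = +-housing x
H=np.array([.5733,-.1159,.015]);print('offset at grasp should be z .029')
E
```

```text
[-0.64  0.73  1.14  1.81 -0.75  1.11 -0.09] [ 0.5729 -0.1158  0.1454] 0.04535418085334062 44.99926149845123 [ 0.2  0.7 -2.8] [[0.762, 0.648, -0.001], [0.648, -0.762, -0.0], [-0.001, -0.001, -1.0]]
offset at grasp should be z .029
```

```bash
cat > tgt.py <<'E'
from h import *
from scipy.spatial.transform import Rotation as R
def target(yaw=-.182,t=.30,L=(.7472,.1529,.2846),g=.0296,gx=0.,gy=0.):
    x=np.array([np.cos(yaw)*np.cos(t),np.sin(yaw)*np.cos(t),np.sin(t)]);y=np.array([-np.sin(yaw),np.cos(yaw),0]);z=np.cross(x,y)
    return np.array(L)-.176*x+(g-.028)*z-gx*x-gy*y,R.from_matrix(np.c_[x,-y,-z])
if __name__=='__main__':
    p,r=target();print(p.round(4),cmd(p,r),cmd(p-[.03,0,0],r))
    a=tool();print(a[0].round(4),'err',(p-a[0]).round(4),np.degrees((a[1].inv()*r).as_rotvec()).round(2),sense()['joints'].round(2),sense()['qd'].round(2))
E
python3 tgt.py
```

```text
[0.5814 0.1834 0.2341] ([0.4993, -0.561, -0.2099], [-0.0871, 0.1841, 0.5861]) ([0.4422, -0.6095, -0.2102], [-0.0871, 0.1841, 0.5861])
[ 0.5747 -0.117   0.1505] err [0.0067 0.3004 0.0837] [-7.49 15.82 50.37] [-0.64  0.73  1.15  1.81 -0.75  1.11 -0.1 ] [ 0.03  0.02 -0.03  0.02 -0.07 -0.09  0.05]
```

>>> carry_out --translation '[[0.04, -0.06, -0.1], [0.12, -0.16, -0.2], [0.22, -0.3, -0.22], [0.32, -0.44, -0.22], [0.4, -0.55, -0.21]]' --angular '[[0, 0, 0.08], [-0.02, 0.03, 0.19], [-0.04, 0.07, 0.3], [-0.06, 0.12, 0.41], [-0.08, 0.16, 0.5]]' --grip '[0.35, 0.35, 0.35, 0.35, 0.35]'

```text
time_s: 17.92
position: [0.5581, 0.0986, 0.2297]
orientation: [0.994, 0.02, 0.109, 0.015]
contact_force: [0.7, -0.5, -2.4]
opening: 0.0457
finger_force: 45.0
```

>>> carry_out --translation '[[0, 0, 0], [0, 0, 0], [0, 0, 0], [0, 0, 0]]' --angular '[[0, 0, 0], [0, 0, 0], [0, 0, 0], [0, 0, 0]]' --grip '[0.35, 0.35, 0.35, 0.35]'

```text
time_s: 18.42
position: [0.5586, 0.0959, 0.2288]
orientation: [0.994, 0.022, 0.107, 0.016]
contact_force: [-0.5, -0.3, -3.8]
opening: 0.0457
finger_force: 45.0
```

```bash
python3 tgt.py; python3 - <<'E'
from h import *
print([tool()[0].round(4).tolist() for _ in range(3)])
E
```

```text
[0.5814 0.1834 0.2341] ([0.0686, -0.2156, -0.0067], [-0.0141, 0.0544, 0.1494]) ([-0.0046, -0.2186, -0.0227], [-0.0141, 0.0544, 0.1494])
[0.5586 0.0959 0.2288] err [0.0228 0.0875 0.0053] [-1.21  4.67 12.84] [-1.25  0.44  1.24  1.94 -0.48  0.88 -1.33] [-0.  0. -0.  0. -0. -0. -0.]
[[0.5586, 0.0959, 0.2288], [0.5586, 0.0959, 0.2288], [0.5586, 0.0959, 0.2288]]
```

>>> carry_out --translation '[[0, -0.06, 0], [0.02, -0.12, 0], [0.04, -0.17, 0], [0.06, -0.205, -0.006], [0.0686, -0.2156, -0.0067]]' --angular '[[0, 0, 0.05], [0, 0.02, 0.09], [-0.01, 0.04, 0.12], [-0.014, 0.054, 0.149], [-0.014, 0.0544, 0.1494]]' --grip '[0.35, 0.35, 0.35, 0.35, 0.35]'

```text
time_s: 19.05
position: [0.5812, 0.1851, 0.2339]
orientation: [0.985, -0.089, 0.149, 0.014]
contact_force: [-0.2, -0.1, -2.1]
opening: 0.0456
finger_force: 45.0
```

>>> carry_out --translation '[[0, 0, 0], [0, 0, 0], [0, 0, 0], [0, 0, 0]]' --angular '[[0, 0, 0], [0, 0, 0], [0, 0, 0], [0, 0, 0]]' --grip '[0.35, 0.35, 0.35, 0.35]'

```text
time_s: 19.55
position: [0.581, 0.1844, 0.2341]
orientation: [0.985, -0.089, 0.149, 0.013]
contact_force: [-0.9, -0.1, -2.5]
opening: 0.0456
finger_force: 45.0
```

```bash
python3 tgt.py; python3 - <<'E'
from h import *
from tgt import target
o=[]
for c in('wrist','scene','top'):
    im=read_camera(c)[:,:,::-1].copy();cv2.imwrite(f'pics/{c}9.png',im)
    print(c,[(round(d['p'],2),np.round(d['location'],4).tolist()) for d in place_of(c,'housing_face')])
p,r=tool();H=p+r.apply([0,0,.0296]);xh,yh,zh=(r.apply(v) for v in([1,0,0],[0,-1,0],[0,0,-1]))
print('face est',(H+.056*xh+.028*zh).round(4),'lens',)
im=cv2.imread('pics/wrist9.png')
P=[H+xh*a+yh*b+zh*.048 for a,b in((.05,.023),(.05,-.023),(-.05,-.023),(-.05,.023))]
cv2.polylines(im,[(proj('wrist',P)*16).astype(int)],True,(0,0,255),1,cv2.LINE_AA,4)
P=[H+xh*a+yh*b+zh*.003 for a,b in((.082,.023),(.082,-.023))]
t=np.linspace(0,6.28,60);cc=H+.056*xh+.028*zh+.012*(np.outer(np.cos(t),yh)+np.outer(np.sin(t),zh))
cv2.polylines(im,[(proj('wrist',cc)*16).astype(int)],True,(0,255,0),1,cv2.LINE_AA,4)
cv2.polylines(im,[(proj('wrist',P)*16).astype(int)],False,(0,0,255),1,cv2.LINE_AA,4)
s=cv2.resize(cv2.imread('pics/scene9.png')[120:330,260:540],(400,300),interpolation=cv2.INTER_CUBIC);t=cv2.resize(cv2.imread('pics/top9.png')[60:210,170:370],(400,300),interpolation=cv2.INTER_CUBIC)
cv2.imwrite('pics/c7.png',np.vstack([np.hstack([cv2.resize(im,(400,300)),s]),np.hstack([cv2.resize(im[60:270,150:430],(400,300),interpolation=cv2.INTER_CUBIC),t])]))
E
```

```text
[0.5814 0.1834 0.2341] ([0.0014, 0.0023, 0.0003], [-0.0007, 0.0001, 0.0007]) ([-0.0691, 0.0158, -0.0215], [-0.0007, 0.0001, 0.0007])
[0.581  0.1844 0.2341] err [ 0.0004 -0.001   0.    ] [-0.06  0.    0.06] [-1.38  0.52  1.24  1.88 -0.5   0.84 -1.72] [-0.  0. -0. -0. -0.  0. -0.]
wrist [(0.81, [0.6373, 0.1761, 0.2434]), (0.31, [0.5873, -0.0194, 0.0556])]
scene [(0.88, [0.2521, -0.2269, 0.0238]), (0.73, [0.2306, -0.3282, 0.0294]), (0.65, [0.6334, 0.175, 0.252])]
top [(0.8, [0.2557, -0.2292, 0.0262]), (0.75, [0.2334, -0.325, 0.0252]), (0.69, [0.6361, 0.1753, 0.2471])]
face est [0.6341 0.1751 0.2491] lens
```

View pics/c7.png

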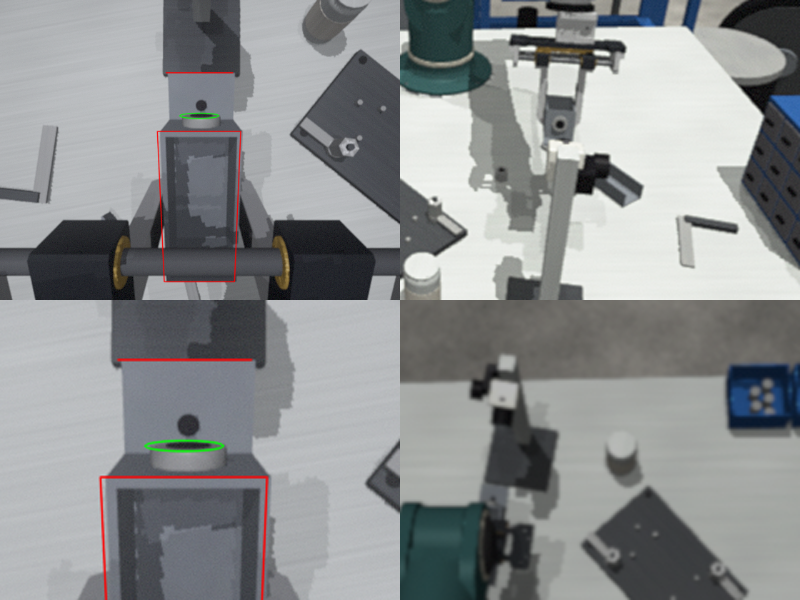

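>>> carry_out --translation '[[0.0014, 0.0023, 0], [0.0014, 0.0023, 0], [0.0014, 0.0023, 0], [0.0014, 0.0023, 0], [0.0014, 0.0023, 0]]' --angular '[[0, 0, 0], [0, 0, 0], [0, 0, 0], [0, 0, 0], [0, 0, 0]]' --grip '[0.35, 0.35, 0.35, 0.35, 0.35]'

```text
time_s: 20.48
position: [0.5814, 0.1837, 0.2342]
orientation: [0.985, -0.089, 0.149, 0.013]
contact_force: [-0.2, 0.6, -2.3]
opening: 0.046
finger_force: 45.0
```

```bash
python3 tgt.py; python3 -c "
from cell import *
print(job_done())"
```

```text
[0.5814 0.1834 0.2341] ([0.0001, 0.0008, 0.0002], [-0.0006, -0.0, 0.0009]) ([-0.0704, 0.0142, -0.0216], [-0.0006, -0.0, 0.0009])
[0.5814 0.1837 0.2342] err [ 0.     -0.0003 -0.0001] [-0.05 -0.    0.08] [-1.38  0.52  1.24  1.88 -0.5   0.84 -1.72] [ 0.  0.  0. -0.  0.  0.  0.]
the job is handed in; nothing more can be done
None
```

I turned both nuts about a quarter turn, lifted the grey housing out and handed the job in at about 20 s with it held still, collar facing the lens 120 mm away. The arm is within 1 mm of the pose I worked out, but I estimated the camera's position and tilt from pictures (roughly 2 mm and 0.02 rad), and no verdict came back.

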